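# Throw the plate filter's toggle lever home with its extension bar

## Task

Close the little plate filter on the counter for bottling: slip the square steel extension bar all the way onto the lever's round stub until it seats on the shoulder, and with the bar swing the stiff lever over its dead point until it snaps home against its stop, without ever forcing the bar and with the hand off the lever itself. Then draw the bar off and lay it flat on the counter, clear of the filter, leaving the lever locked and the two glasses and the half bottle undisturbed.

Things in the scene. Friction and masses are not known exactly. Their poses are not given: they have to be found in the camera images.
- plate_filter: Small steel plate filter, fixed on the counter: base 150 x 300 mm (top 18 mm up), two upright end plates 140 mm wide, 148 mm high, three white filter plates between them. Origin: centre of the base, on the counter. x points away from the robot at yaw 0, y to the left along the filter, from toggle lever to hose tails, z up. The lever, at the right end, swings level, on the robot's side.
- lever_pivot (a point): On the lever's vertical pivot axis, at the height of lever and stub, 90 mm up; 118 mm from the filter's origin along its -y; axes as the filter's. Closing turns the lever clockwise seen from above: at its open end the stub points about 65 degrees from the filter's -x towards its -y, on the closing stop about 9 degrees from -x towards +y, 74 degrees on.
- toggle_lever: Steel handle; origin on the pivot, x along the stub outwards, z up. It is fixed on a serrated hub, up to 13 degrees to either side of the stated angles (open end and stop alike), to be felt, not measured. Parked in the first 20 degrees of a light free swing of 28. Dead point 4 degrees before the stop: short of it the lever springs back when let go, past it it snaps to the stop and stays.
- pressure_face (a point): Centre of the inner face of the filter's pressure plate, the steel plate next to the lever's end plate, 90 mm up, on the filter's y axis line, at y = 33 mm when open. After the free swing the lever pushes it 6.6 mm along the filter's +y, against the springy pack: the moment rises to about 1.3 N m, 18 degrees on, and falls to nothing at the dead point (y = 39.6 mm).
- stub_root (a point): Point on the stub's axis in the face of its shoulder (round flange 28 mm across), 45 mm from the pivot. The bar is fully seated when its mouth meets this face. x axis along the stub outwards, z up.
- stub_tip (a point): Rounded free end of the stub, on its axis, 95 mm from the pivot. The stub is a level round steel rod, 16 mm in diameter, 50 mm long from shoulder to tip. x axis along the stub outwards, z up.
- extension_bar: Loose straight square steel tube, 25 x 25 x 220 mm, about 0.3 kg, lying on the counter; bore 19 x 19 mm, so 1.5 mm play all round the stub. About 10 N sideways at its middle throws the lever; much more, least of all on the stop, is forcing it. A black plug closes the other end. Origin: centre of its underside at mid length; x axis along the bar to the open mouth, z up.
- bar_mid (a point): Centre of the bar, 12.5 mm above its underside; 155 mm from the pivot when seated. Axes as the bar's.
- bar_mouth (a point): Centre of the bar's open mouth, 110 mm from the bar's centre along its x axis.
- empty_glass: Empty stemmed tasting glass, 64 mm wide, 153 mm high, loose, at the left in front of the filter. Origin: centre of its foot.
- wine_glass: Stemmed tasting glass with red wine, 66 mm wide, 157 mm high, loose, at the right, beyond the bar. Origin: centre of its foot.
- half_bottle: Dark-capped half bottle, 60 mm across, 247 mm high, loose, at the left in front of the filter. Origin: centre of its foot.
There are look-alikes about, which are no part of the job. What is shaped like the wine_glass but purple, turquoise or yellow is not meant.

How it is judged:
By the outcome, as a careful person would: the job done as asked, in the order asked, and still so for the second after the job is handed in, with the robot touching nothing.
It also fails if it takes over 72 s, if anything falls off the work surface, if the arm or the gripper's body presses on something with over 40 N, if the wrist force passes 120 N, or if a joint passes its speed limit or range.

## Robot

A 6-joint arm with a two-finger parallel gripper is mounted at the origin on a cart in front of the work surface, level with it; the furniture and walls round the work are solid. World frame = base frame: x ahead of the robot, y to its left, z up, the work surface at z = 0. Lengths are in mm, angles in rad, forces in N, time in s.
With the tool pointing down it reaches from about 300 to 775 mm from the base axis. Payload 14.6 kg.
Tool frame: the origin (TCP) lies midway between the tips of the shut fingers; the grasp point (between the pads) lies 19 mm behind it; z points along the fingers, y is the line along which they close (so a half turn about z gives the same grasp; the last joint's range is limited). The gripper opens to 94 mm and grips with 3 to 60 N. Pads are 16 mm wide; open, the fingers measure 119 mm over their backs; the gripper's body (75 mm by 177 mm) begins 78 mm behind the grasp point.
Start: joints at [-1.301, 0.3, 1.521, -0, 1.321, -0.067], TCP at [181.75, -519.092, 205.446] pointing down, gripper open.
Joint ranges: [-3.03, 3.03], [-0.79, 2.21], [0.23, 2.52], [-1.04, 4.18], [0, 3.07], [-2.55, 2.55]. Speed limits (rad/s): [2.22, 2.22, 2.57, 3.14, 3.14, 3.14].

## Interface

Orientations are given as [roll, pitch, yaw] about the fixed x, y, z axes, in that order (R = Rz(yaw) Ry(pitch) Rx(roll)).
In Python, from cell import manip, camera gives the robot as it stands.
- The arm moves only by the tool move_arm, never from a script. Its arguments are lists of equal length, an entry for each row: "dp": the shift along the world's x, y, z in mm, a list of three; "rotation": the turn, a rotation vector about the world's x, y, z in rad, a list of three; "hand": the opening, from 0 (shut) to 1 (fully open). A call has 1 to 10 rows; each row shifts and turns the commanded pose from where the row before left it; what a row does not reach is not made up. A row lasts 1/8 s, in which the tool goes at most 62.5 mm and 10.7 degrees, less where a joint would pass 70% of its speed; a pose out of reach is approached as far as the arm can. A call with a gripper value outside its range is refused whole. The fingers move at their own pace and stop on an object; "newtons" is the grip in N (left out, the last holds). Time passes only in rows, so rows that do not move let the fingers close. It gives the time, the measured TCP pose, the force, the opening and the grip force at its end, in the units of the state.
- manip.read_state(): the state, without advancing time (a new reading comes with each control period).
- camera(name): name is "scene" or "top" or "wrist"; returns a dict with "image" (480x640x3 uint8, red, green, blue), "fx", "fy", "cx", "cy" (pixels), "R" (3x3) and "t" (3): a world point X has camera coordinates R X + t; the wrist camera has in their place "mount" (4x4, takes a point from camera to tool coordinates, whose origin is the TCP and whose axes are the flange's). Camera axes: x right, y down, z forward; pixel columns grow to the right and rows downward; lengths in mm; the calibration is good to about 2 mm. A picture is of the moment at which its call begins: read the wrist's pose just before it. There is no depth.
- manip.sign_off(): hands the job in; it is judged then, once.
The state is a dict: "clock": time; "joints": joint angles; "qd": joint speeds; "effort": joint torques, N m; "eef_pos": TCP position; "eef_rot": TCP orientation; "wrist_force": force on the tool from outside, world axes, zero at the start; "moment": the same for the moment, N m; "finger_gap": finger opening in mm; "finger_force": force on a finger pad.
Only numpy, scipy, OpenCV 4.12 (cv2) and the standard library are available. Lean on these libraries where they do the work, as an engineer would, in place of code of your own. Each camera call takes 0.05 s, during which the arm holds its last target. There are 200 camera calls.

## Working session

There is one attempt and no reset: what is moved stays moved. The work goes in short steps, Python scripts to look and compute and a tool call to move; the robot and the scene stay as the last step left them, time stands still between calls to the robot, and variables do not carry over. Pictures are saved under pics/ and viewed, at most 10 in all, crops included, and the job is handed in when it is done.

Besides the shell and the picture viewer there is one more tool, called after "Request:" as a command line: name --argument value ..., lists and objects as JSON in quotes. move_arm: Moves the arm, as the interface text tells. Its arguments: {"type":"object","properties":{"dp":{"type":"array","items":{"type":"array","items":{"type":"number"}}},"rotation":{"type":"array","items":{"type":"array","items":{"type":"number"}}},"hand":{"type":"array","items":{"type":"number"}},"newtons":{"type":"number"}},"required":["dp","rotation","hand"]}

```bash
mkdir -p pics; ls
cat > h.py <<'E'
import numpy as np, cv2
from cell import manip, camera
def grab(name,fn=None):
    s=manip.read_state(); c=camera(name)
    if fn: cv2.imwrite(fn,c["image"][:,:,::-1])
    return c,s
def ray(c,u,v,z):
    R=np.array(c["R"]);t=np.array(c["t"]); o=-R.T@t
    d=R.T@np.array([(u-c["cx"])/c["fx"],(v-c["cy"])/c["fy"],1])
    return o+d*(z-o[2])/d[2]
def proj(c,X):
    p=np.array(c["R"])@np.array(X)+np.array(c["t"]); return c["fx"]*p[0]/p[2]+c["cx"],c["fy"]*p[1]/p[2]+c["cy"]
E
python3 - <<'E'
from h import *
import pickle
for n in("top","scene"):
    c,s=grab(n,f"pics/{n}0.png"); pickle.dump(c,open(n+"0.pkl","wb"))
    print(n,c["fx"],c["cx"],c["cy"],-np.array(c["R"]).T@np.array(c["t"]),np.round(c["R"],3).tolist())
print(s)
E
```

```text
pics
top 449.35557432451276 316.95750661897904 232.03299755584968 [ 475.37428031   24.04067018 1232.87123974] [[0.028, -1.0, 0.014], [-0.997, -0.029, -0.076], [0.076, -0.012, -0.997]]
scene 515.8322295501057 315.8101120194377 243.57612346304046 [ -24.30635379 -811.42351903 1088.60057509] [[0.823, -0.569, 0.008], [-0.394, -0.579, -0.714], [0.41, 0.584, -0.7]]
{'clock': 0.05, 'joints': array([-1.30060640e+00,  3.00446506e-01,  1.52155965e+00,  4.10768783e-05,
        1.32071881e+00, -6.66030028e-02]), 'qd': array([ 0.00036793,  0.00040925, -0.00200655,  0.00044735,  0.00057571,
       -0.00042162]), 'effort': array([ 6.90654742e-04, -5.33213890e+01, -3.53714418e+01,  7.09735905e-02,
        2.34985084e-02, -6.20492824e-05]), 'eef_pos': array([ 181.69085476, -518.84926879,  204.90889102]), 'eef_rot': array([-3.14046549e+00, -1.15059476e-04,  3.36782672e-01]), 'wrist_force': array([-0.37229258, -1.13864254, -0.29355953]), 'moment': array([ 0.00723784, -0.00568906, -0.00151252]), 'finger_force': 0.0, 'finger_gap': 93.8625282355235}
```

View pics/top0.png

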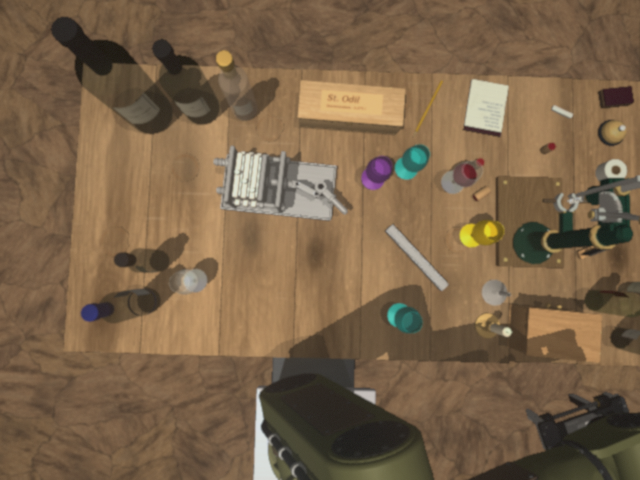

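View pics/scene0.png

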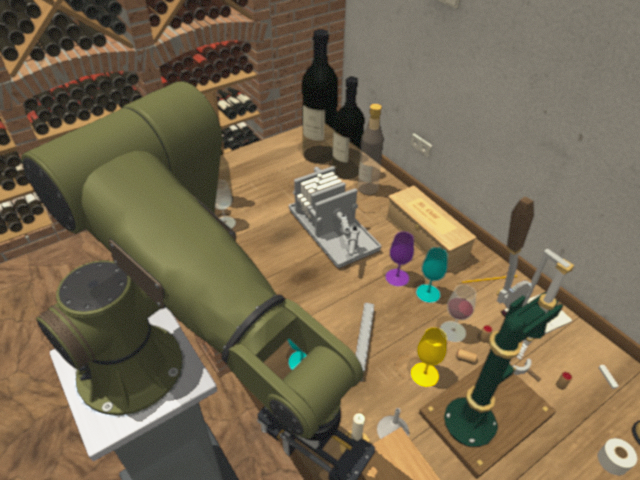

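Run:
```python
from h import *
import pickle
c=pickle.load(open("top0.pkl","rb")); im=c["image"][:,:,::-1]
a=cv2.resize(im[140:230,212:362],None,fx=5,fy=5,interpolation=cv2.INTER_CUBIC)
cv2.imwrite("pics/cropA.png",a)
b=cv2.resize(im[220:300,380:460],None,fx=5,fy=5,interpolation=cv2.INTER_CUBIC)
s=pickle.load(open("scene0.pkl","rb"))["image"][:,:,::-1]
b2=cv2.resize(s[295:385,340:390],None,fx=4.44,fy=4.44,interpolation=cv2.INTER_CUBIC)[:400]
cv2.imwrite("pics/cropB.png",np.hstack([b,b2]))
# bar mask
hsv=cv2.cvtColor(im,cv2.COLOR_BGR2HSV)
m=((hsv[...,1]<60)&(hsv[...,2]>90)).astype(np.uint8)
m2=np.zeros_like(m); m2[220:295,382:452]=m[220:295,382:452]
cs,_=cv2.findContours(m2,0,2); k=max(cs,key=cv2.contourArea)
r=cv2.minAreaRect(k); print(r)
P=cv2.boxPoints(r)
print([ray(c,*p,25).round(1) for p in P], ray(c,*r[0],25))
```

```text
((416.51641845703125, 257.05615234375), (82.96269226074219, 10.93956184387207), 47.121097564697266)
[array([ 577.6, -171.9,   25. ]), array([ 598.4, -193.3,   25. ]), array([ 438.9, -347.5,   25. ]), array([ 418.5, -326. ,   25. ])] [ 508.02330603 -259.99946319   25.        ]
```

View pics/cropA.png

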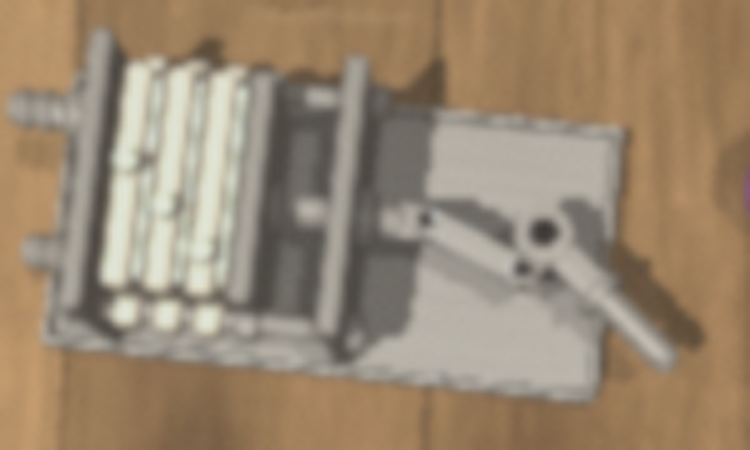

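View pics/cropB.png

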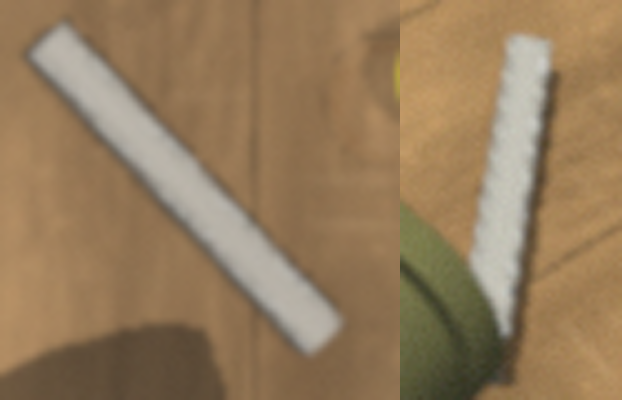

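Run:
```python
from h import *
import pickle
c=pickle.load(open("top0.pkl","rb"))
f=lambda x,y,z:ray(c,x/5+212-.4,y/5+140-.4,z)
A=f(625,126,18);B=f(597,400,18);C=f(46,343,18)
print("corners",A,B,C,np.linalg.norm(A-B),np.linalg.norm(B-C))
o=(A+C)/2;print("origin",o); d=C-B; yaw=np.degrees(np.arctan2(-d[0],d[1]));print("yaw",yaw)
e=A-B;print("yaw2",np.degrees(np.arctan2(e[1],e[0])))
for z in(90,100):
  p=f(543,232,z);print("piv",p)
t=f(667,361,90);r=f(604,281,90);print("tip",t,"root",r)
p=f(543,232,100)
v=t-p;print(np.hypot(*v[:2]),np.degrees(np.arctan2(v[1],v[0])))
y=np.radians(yaw);print("piv pred",o+118*np.array([np.sin(y),-np.cos(y),0]))
for n,(u,v) in dict(empty=(190,282),wine=(455,182),bottle=(124,260),yellow=(470,237),teal=(395,312)).items(): print(n,ray(c,u,v,0))
```

```text
corners [754.97561459 -38.98722723  18.        ] [603.41334861 -27.42687257  18.        ] [625.81687869 272.54026353  18.        ] 152.00250744174167 300.8025945698843
origin [690.39624664 116.77651815  18.        ]
yaw -4.271297722318724
yaw2 -4.361768389702026
piv [681.8216888    5.58604378  90.        ]
piv [680.01529626   5.74751977 100.        ]
tip [616.94447269 -59.74206252  90.        ] root [657.33547614 -26.42341964  90.        ]
90.92202249504041 -133.92215400979848
piv pred [681.6077036   -0.89574499  18.        ]
empty [423.76593953 350.8167989    0.        ]
wine [ 720.6494602  -371.20988706    0.        ]
bottle [478.42420669 532.69060871   0.        ]
yellow [ 568.16821669 -413.44962045    0.        ]
teal [ 357.71865514 -208.75683863    0.        ]
```

Request:
move_arm --dp '[[30,25,15],[40,35,15],[40,35,15],[40,35,15],[40,30,15],[0,0,0]]' --rotation '[[0,0,0],[0,0,0],[0,0,0],[0,0,0],[0,0,0],[0,0,0]]' --hand '[1,1,1,1,1,1]'

```text
clock: 0.85
eef_pos: [373.8, -357.5, 281.2]
eef_rot: [3.141, -0.001, 0.341]
wrist_force: [0.6, 0.2, -0.4]
finger_gap: 93.6
finger_force: 0.0
```

Run:
```python
from h import *
c,s=grab("wrist","pics/w1.png")
print(s["joints"],np.round(c["mount"],3).tolist(),c["fx"],c["cx"],c["cy"])
```

```text
[-8.34097596e-01  1.76958028e-01  1.49732215e+00  2.91645389e-04
  1.46601342e+00  3.96081810e-01] [[-0.0, -0.957, -0.291, 83.821], [1.0, -0.001, 0.001, -0.052], [-0.001, -0.291, 0.957, -179.296], [0.0, 0.0, 0.0, 1.0]] 385.86300648444177 321.4228122520085 237.50568605458616
```

View pics/w1.png

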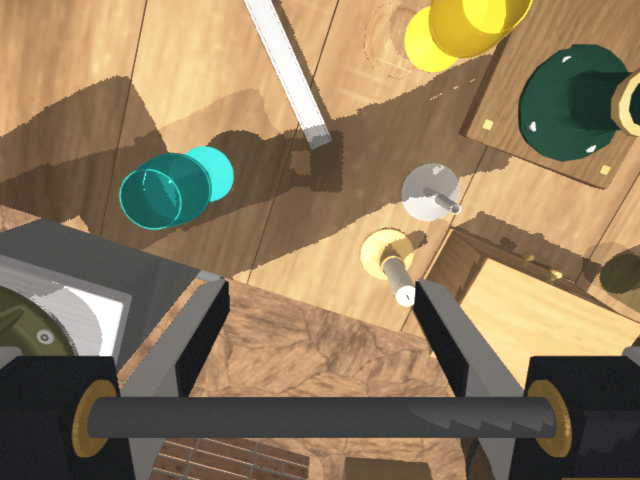

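Run:
```python
from h import *
c,s=grab("scene","pics/s1.png")
u,v=map(int,proj(c,[425,-340,12])); print(u,v)
im=c["image"][:,:,::-1]
a=cv2.resize(im[v-110:v+30,u-50:u+50],None,fx=4,fy=4,interpolation=cv2.INTER_CUBIC); cv2.imwrite("pics/s1c.png",a)
```

```text
355 378
```

View pics/s1c.png

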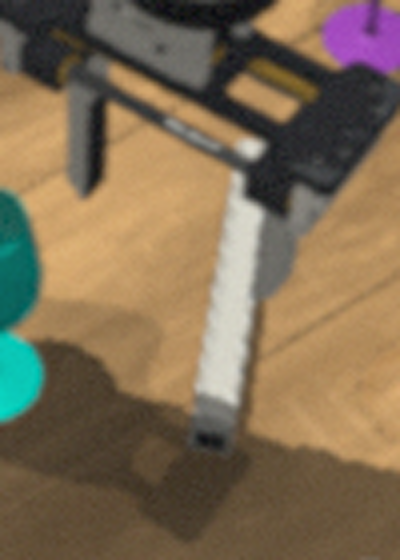

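Request:
move_arm --dp '[[-10,-3,-30],[-10,-3,-30],[-10,-3,-30],[-11,-4,-30],[-11,-4,-26],[0,0,0]]' --rotation '[[0.06,-0.17,0],[0.06,-0.17,0],[0.06,-0.17,0],[0.06,-0.17,0],[0.06,-0.17,0],[0,0,0]]' --hand '[1,1,1,1,1,1]'

```text
clock: 1.7
eef_pos: [316.9, -376.2, 131.0]
eef_rot: [-3.126, -0.903, 0.32]
wrist_force: [0.5, -0.8, -0.7]
finger_gap: 94.1
finger_force: 0.0
```

```bash
cat >> h.py <<'E'
from scipy.spatial.transform import Rotation as Ro
def wcam(c,s):
    T=np.eye(4);T[:3,:3]=Ro.from_euler("xyz",s["eef_rot"]).as_matrix();T[:3,3]=s["eef_pos"]
    M=T@np.array(c["mount"]); c["R"]=M[:3,:3].T; c["t"]=-M[:3,:3].T@M[:3,3]; return c
E
python3 - <<'E'
from h import *
c,s=grab("wrist"); wcam(c,s)
u,v=map(int,proj(c,[428,-337,12])); print(u,v)
im=c["image"][:,:,::-1]
y=max(0,v-60);x=max(0,u-60)
cv2.imwrite("pics/w2c.png",cv2.resize(im[y:y+120,x:x+120],None,fx=4,fy=4,interpolation=cv2.INTER_CUBIC))
E
```

```text
321 237
```

View pics/w2c.png

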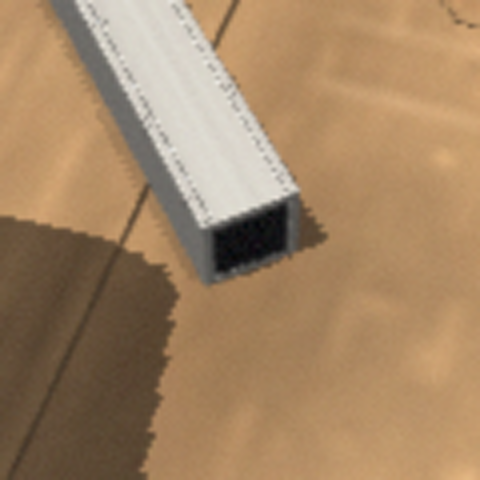

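Run:
```python
from h import *
c,s=grab("wrist"); wcam(c,s)
im=c["image"]; 
f=lambda x,y,z:ray(c,x/4+261-.4,y/4+177-.4,z)
a,b=f(207,228,25),f(298,192,25); print(a,b,np.linalg.norm(a-b),(a+b)/2)
print(f(207,283,0),f(293,248,0))
for r in range(0,5): print([im[177+(215+r*13)//4, 261+x//4].tolist() for x in (228,250,272)])
hsv=cv2.cvtColor(im,cv2.COLOR_RGB2HSV)
m=((hsv[...,1]<45)&(hsv[...,2]>150)).astype(np.uint8)
n,l,st,ce=cv2.connectedComponentsWithStats(m)
i=l[177+180//4,261+230//4]; print(st[i])
k=max(cv2.findContours((l==i).astype(np.uint8),0,2)[0],key=cv2.contourArea)
print(st[i]); W=np.array([ray(c,*p[0],25)[:2] for p in k]).astype(np.float32)
r=cv2.minAreaRect(W);print(r, cv2.boxPoints(r))
```

```text
[ 422.37210329 -331.45368343   25.        ] [ 438.72283088 -347.85575894   25.        ] 23.159757632898856 [ 430.54746709 -339.65472118   25.        ]
[ 423.53942251 -330.37979726    0.        ] [ 439.96430287 -346.79887716    0.        ]
[[221, 218, 207], [189, 183, 177], [38, 39, 39]]
[[50, 48, 50], [24, 20, 25], [13, 16, 19]]
[[16, 18, 15], [18, 20, 19], [25, 22, 22]]
[[16, 16, 14], [5, 8, 8], [30, 31, 31]]
[[16, 16, 20], [54, 51, 50], [90, 76, 61]]
[ 237   95   98  140 3484]
[ 237   95   98  140 3484]
((507.0971374511719, -262.66314697265625), (218.7975616455078, 24.631267547607422), 44.11496353149414) [[ 419.982   -329.97372]
 [ 437.1278  -347.65762]
 [ 594.2123  -195.35257]
 [ 577.06647 -177.66867]]
```

```bash
cat >> h.py <<'E'
def go(p,yaw):
    s=manip.read_state(); R=Ro.from_euler("xyz",s["eef_rot"])
    q=(Ro.from_euler("xyz",[np.pi,0,yaw])*R.inv()).as_rotvec()
    print("dp",np.round(np.array(p)-s["eef_pos"],1),"rot",q.round(4),"at",s["eef_pos"].round(1),np.round(s["eef_rot"],4),"j",s["joints"].round(2),"F",s["wrist_force"].round(1),"M",s["moment"].round(2),"t",s["clock"])
E
python3 -c "
from h import *
go([507.5,-262,80],.770)"
```

```text
dp [188.5 114.8 -54.4] rot [-0.478   0.7694  0.4059] at [ 319.  -376.8  134.4] [-3.1367 -0.899   0.3318] j [-1.39  0.34  1.92  0.95  1.26 -0.64] F [ 1.  -0.4  0.9] M [-0.11  0.26  0.03] t 1.8
```

Request:
move_arm --dp '[[20,10,10],[28,18,5],[35,22,0],[35,22,0],[35,22,0],[35,21,0],[0,0,-30],[0,0,0]]' --rotation '[[-0.068,0.11,0.058],[-0.068,0.11,0.058],[-0.068,0.11,0.058],[-0.068,0.11,0.058],[-0.068,0.11,0.058],[-0.068,0.11,0.058],[-0.07,0.11,0.058],[0,0,0]]' --hand '[1,1,1,1,1,1,1,1]'

```text
clock: 2.8
eef_pos: [509.3, -259.2, 119.8]
eef_rot: [3.141, -0.0, 0.775]
wrist_force: [-0.8, 0.4, -0.4]
finger_gap: 93.7
finger_force: 0.0
```

Run:
```python
from h import *
c,s=grab("wrist","pics/w3.png"); wcam(c,s)
go([507.5,-262,3],.770)
hsv=cv2.cvtColor(c["image"],cv2.COLOR_RGB2HSV)
m=((hsv[...,1]<45)&(hsv[...,2]>150)).astype(np.uint8)
u,v=map(int,proj(c,[570,-202,25])); print(u,v)
n,l,st,ce=cv2.connectedComponentsWithStats(m); i=l[v,u]; print(i,st[i])
k=max(cv2.findContours((l==i).astype(np.uint8),0,2)[0],key=cv2.contourArea)
W=np.array([ray(c,*p[0],25)[:2] for p in k]).astype(np.float32)
r=cv2.minAreaRect(W);print(r, cv2.boxPoints(r))
```

```text
dp [  -1.4   -1.9 -117.8] rot [-0.001   0.0032 -0.0025] at [ 508.9 -260.1  120.8] [ 3.1401e+00 -3.0000e-03  7.7250e-01] j [-0.54  0.43  1.55  0.    1.16  0.26] F [-0.4 -0.9  0.3] M [ 0.   -0.05  0.01] t 2.85
324 121
1 [ 306   85   38  122 3921]
((557.1184692382812, -214.52047729492188), (81.8160400390625, 24.77272605895996), 44.11558151245117) [[ 519.12683 -234.10425]
 [ 536.37134 -251.8895 ]
 [ 595.1101  -194.9367 ]
 [ 577.8656  -177.15146]]
```

Request:
move_arm --dp '[[-1.4,-2.2,-40],[0,0,-40],[0,0,-25],[0,0,-12],[0,0,0],[0,0,0],[0,0,0],[0,0,0],[0,0,0]]' --rotation '[[0,0,-0.002],[0,0,0],[0,0,0],[0,0,0],[0,0,0],[0,0,0],[0,0,0],[0,0,0],[0,0,0]]' --hand '[1,1,1,1,0.2,0.1,0.1,0.1,0.1]' --newtons 45

```text
clock: 3.98
eef_pos: [506.5, -263.3, 2.6]
eef_rot: [-3.141, -0.002, 0.769]
wrist_force: [0.5, 0.1, -0.0]
finger_gap: 47.5
finger_force: 0.0
```

Request:
move_arm --dp '[[0,0,0],[0,0,0],[0,0,0],[0,0,0],[0,0,0],[0,0,0]]' --rotation '[[0,0,0],[0,0,0],[0,0,0],[0,0,0],[0,0,0],[0,0,0]]' --hand '[0,0,0,0,0,0]'

```text
clock: 4.72
eef_pos: [506.4, -263.3, 2.4]
eef_rot: [-3.14, -0.002, 0.769]
wrist_force: [0.6, -0.1, -1.2]
finger_gap: 24.6
finger_force: 45.0
```

Request:
move_arm --dp '[[0,0,20],[0,0,50],[0,0,50],[15,20,45],[25,30,40],[30,35,30],[25,34,0],[17,20,0],[0,0,0],[0,0,0]]' --rotation '[[0,0,0],[0,0,0],[0,0,0],[0,0,0],[0,0,0],[0,0,0],[0,0,0],[0,0,0],[0,0,0],[0,0,0]]' --hand '[0,0,0,0,0,0,0,0,0,0]'

```text
clock: 5.98
eef_pos: [617.9, -124.8, 237.1]
eef_rot: [-3.14, -0.001, 0.769]
wrist_force: [-0.7, -0.3, -3.0]
finger_gap: 24.6
finger_force: 45.0
```

Run:
```python
from h import *
c,s=grab("wrist","pics/w4.png"); wcam(c,s); import pickle; pickle.dump((c,s),open("w4.pkl","wb"))
go([0,0,0],.770)
print([proj(c,p) for p in([617,-60,90],[650,-28,90],[681,0,100])])
c2,s=grab("top","pics/top1.png"); pickle.dump((c2,s),open("t1.pkl","wb"))
```

```text
dp [-617.8  125.1 -237.3] rot [-0.002  -0.0004  0.0013] at [ 617.8 -125.1  237.3] [-3.1399e+00 -1.1000e-03  7.6870e-01] j [-0.26  0.46  1.22  0.    1.46  0.54] F [ 0.9 -0.6 -3.1] M [-0.05 -0.07 -0.05] t 6.025
[(np.float64(265.971444914287), np.float64(169.44768340174002)), (np.float64(263.5201196737088), np.float64(111.86395914824091)), (np.float64(261.0622673793097), np.float64(52.937015514430186))]
```

View pics/w4.png

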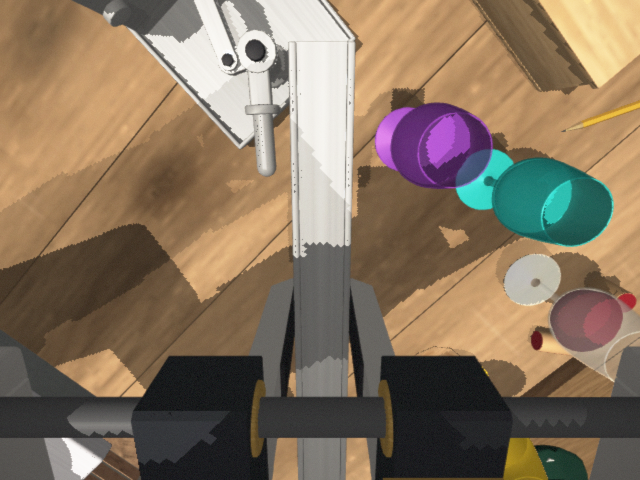

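Run:
```python
from h import *
import pickle
c,s=pickle.load(open("w4.pkl","rb"))
im=c["image"]; hsv=cv2.cvtColor(im,cv2.COLOR_RGB2HSV)
m=(hsv[...,1]<70)
for v in range(100,178,3):
    x=np.where(m[v,240:288])[0]+240
    if len(x): print(v,x.min(),x.max(),len(x),(x.min()+x.max())/2)
P=[]
for v in range(122,160):
    x=np.where(m[v,240:288])[0]+240
    P.append(ray(c,(x.min()+x.max())/2,v,90)[:2])
P=np.array(P); d=P[0]-P[-1]; print(P[0],P[-1],np.degrees(np.arctan2(d[1],d[0])))
l=cv2.fitLine(P.astype(np.float32),cv2.DIST_HUBER,0,.01,.01).ravel();print(l,np.degrees(np.arctan2(l[1],l[0])))
print("tip",ray(c,266.5,174,90),"sh",ray(c,261.5,115,90),"piv",ray(c,257,49,90),ray(c,257,49,105))
# dark pivot disc
mm=(im.max(2)<70).astype(np.uint8); n,L,st,ce=cv2.connectedComponentsWithStats(mm); i=L[49,256]; print(st[i],ce[i],[ray(c,*ce[i],z).round(1) for z in (90,100,110)])
# bar mouth
b=m[60,280:370]; x=np.where(b)[0]+280; print(x.min(),x.max()); print(ray(c,289,42,260),ray(c,353,42,260))
```

```text
100 240 287 48 263.5
103 240 287 48 263.5
106 240 287 48 263.5
109 240 284 45 262.0
112 240 280 41 260.0
115 240 277 38 258.5
118 240 274 35 257.0
121 240 272 33 256.0
124 240 273 34 256.5
127 240 273 34 256.5
130 240 273 34 256.5
133 240 273 34 256.5
136 240 273 34 256.5
139 240 273 33 256.5
142 240 273 30 256.5
145 240 274 26 257.0
148 240 274 22 257.0
151 256 274 19 265.0
154 256 274 19 265.0
157 256 274 19 265.0
160 256 275 20 265.5
163 257 275 19 266.0
166 257 275 19 266.0
169 257 275 19 266.0
172 259 273 15 266.0
175 262 270 9 266.0
[639.90701533 -28.80607686] [623.18077064 -53.97555586] 56.39418422137546
[ 5.0899404e-01  8.6077005e-01  6.3124597e+02 -4.0360710e+01] 59.40315
tip [614.46593908 -62.85007978  90.        ] sh [647.06496685 -28.42590986  90.        ] piv [680.99777007   6.18313517  90.        ] [680.85717483   2.84560823 105.        ]
[246  40  19  22 203] [256.95073892  48.86206897] [array([681. ,   6.3,  90. ]), array([680.9,   4. , 100. ]), array([680.9,   1.8, 110. ])]
280 354
[689.33674673 -38.54819176 260.        ] [705.67450962 -55.44604253 260.        ]
```

Run:
```python
from h import *
import pickle
c,s=pickle.load(open("w4.pkl","rb"))
im=c["image"].astype(float); g=im[...,2]-0.6*im[...,0]   # steel vs wood
R=[];L=[]
for v in range(123,168):
    w=g[v,262:285]; th=(w[:6].mean()+w[-4:].mean())/2
    i=np.where(w<th)[0]; i=i[i>5][0]; R.append((262+i-1+(w[i-1]-th)/(w[i-1]-w[i]),v))
R=np.array(R); p=np.polyfit(R[:,1],R[:,0],1); print(p, (R[:,0]-np.polyval(p,R[:,1])).std())
ctr=lambda v:np.polyval(p,v)-9.4
a=ray(c,ctr(118),118,90);b=ray(c,ctr(176.5),176.5,90);d=a-b
print(a,b,np.degrees(np.arctan2(d[1],d[0])),np.hypot(*d[:2]))
u=d/np.linalg.norm(d); print("pivot from tip",b+95*u)
t=b; go([*(t-u*140)[:2],80],np.arctan2(u[1],u[0]))
```

```text
[5.01656540e-02 2.65509792e+02] 0.15142331631848677
[645.62869842 -30.26575645  90.        ] [611.99513061 -63.3159618   90.        ] 44.498778296236104 47.15435247678354
pivot from tip [679.75534307   3.26897349  90.        ]
dp [-105.7  -36.3 -157.4] rot [-0.002  -0.      0.0083] at [ 617.9 -125.2  237.4] [-3.1402e+00 -1.3000e-03  7.6840e-01] j [-0.26  0.46  1.22  0.    1.46  0.54] F [ 0.3  0.2 -3.1] M [-0.04 -0.06 -0.  ] t 6.075
```

Request:
move_arm --dp '[[-30,-9,0],[-35,-10,-10],[-32,-9,-30],[0,0,-40],[0,0,-40],[0,0,-25],[0,0,-12],[0,0,0],[0,0,0]]' --rotation '[[0,0,0.004],[0,0,0],[0,0,0],[0,0,0],[0,0,0],[0,0,0],[0,0,0],[0,0,0],[0,0,0]]' --hand '[0,0,0,0,0,0,0,0,0]'

```text
clock: 7.2
eef_pos: [521.8, -152.6, 81.6]
eef_rot: [3.141, -0.002, 0.773]
wrist_force: [-0.6, -0.2, -2.1]
finger_gap: 24.9
finger_force: 45.0
```

Run:
```python
from h import *
go([520.7,-153.1,80],.772)
c,s=grab("top"); im=c["image"][:,:,::-1]
print(proj(c,[612,-64,90]))
u,v=map(int,proj(c,[600,-75,90]))
cv2.imwrite("pics/t2c.png",cv2.resize(im[v-60:v+60,u-60:u+60],None,fx=5,fy=5,interpolation=cv2.INTER_CUBIC))
```

```text
dp [-1.1 -0.5 -1.6] rot [-0.0014  0.0018 -0.0013] at [ 521.8 -152.6   81.6] [ 3.1414e+00 -2.3000e-03  7.7330e-01] j [-0.35  0.42  1.67  0.    1.05  0.44] F [-0.6 -0.2 -2.1] M [-0.03 -0.01  0.02] t 7.2
(np.float64(346.616375679149), np.float64(213.76582358901743))
```

View pics/t2c.png

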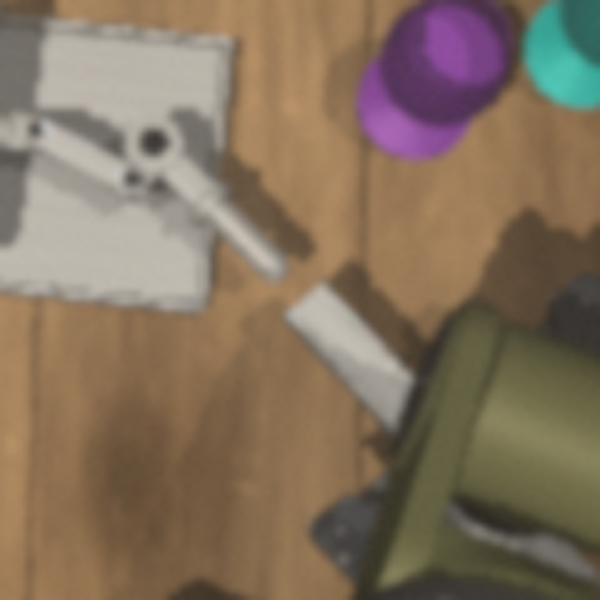

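Request:
move_arm --dp '[[-0.3,0,-1.5],[2.9,2.8,0],[2.9,2.8,0],[2.9,2.8,0],[2.9,2.8,0],[2.9,2.8,0],[2.9,2.8,0],[0,0,0]]' --rotation '[[0,0,0],[0,0,0],[0,0,0],[0,0,0],[0,0,0],[0,0,0],[0,0,0],[0,0,0]]' --hand '[0,0,0,0,0,0,0,0]'

```text
clock: 8.25
eef_pos: [538.6, -135.3, 78.9]
eef_rot: [-3.14, -0.002, 0.774]
wrist_force: [0.2, -0.2, -2.2]
finger_gap: 24.9
finger_force: 45.0
```

```bash
python3 -c "
from h import *
go([612.4-.7166*111.4,-63.8-.6975*111.4,80],.772)"
```

```text
dp [-6.1 -6.2  1.1] rot [-0.002   0.0002 -0.0017] at [ 538.6 -135.3   78.9] [-3.1403e+00 -1.6000e-03  7.7370e-01] j [-0.31  0.45  1.63  0.    1.06  0.48] F [ 0.2 -0.2 -2.2] M [-0.07 -0.04 -0.05] t 8.25
```

Request:
move_arm --dp '[[0,0,1],[2.9,2.8,0],[2.9,2.8,0],[2.9,2.8,0],[2.9,2.8,0],[2.9,2.8,0],[0,0,0]]' --rotation '[[0,0,0],[0,0,0],[0,0,0],[0,0,0],[0,0,0],[0,0,0],[0,0,0]]' --hand '[0,0,0,0,0,0,0]'

```text
clock: 9.12
eef_pos: [553.1, -121.3, 79.9]
eef_rot: [-3.14, -0.002, 0.774]
wrist_force: [0.2, 0.3, -1.7]
finger_gap: 24.9
finger_force: 45.0
```

```bash
python3 -c "
from h import *
go([612.4-.7166*61.4,-63.8-.6975*61.4,80],.772)"
```

```text
dp [15.3 14.6  0.1] rot [-0.0021  0.0002 -0.0018] at [ 553.1 -121.3   79.9] [-3.1403e+00 -1.6000e-03  7.7380e-01] j [-0.28  0.47  1.6   0.    1.07  0.51] F [ 0.2  0.3 -1.7] M [-0.01 -0.06 -0.05] t 9.125
```

Request:
move_arm --dp '[[2.9,2.8,0],[2.9,2.8,0],[2.9,2.8,0],[2.9,2.8,0],[1.1,1.1,0],[0,0,0],[0,0,0]]' --rotation '[[0,0,0],[0,0,0],[0,0,0],[0,0,0],[0,0,0],[0,0,0],[0,0,0]]' --hand '[0,0,0,0,0,0,0]'

```text
clock: 10.0
eef_pos: [565.6, -109.2, 79.9]
eef_rot: [-3.14, -0.001, 0.773]
wrist_force: [0.2, -1.0, -2.7]
finger_gap: 24.3
finger_force: 45.0
```

Request:
move_arm --dp '[[0.8,0.8,0],[0,0,0]]' --rotation '[[0,0,0],[0,0,0]]' --hand '[0,0]'

```text
clock: 10.25
eef_pos: [566.5, -108.4, 79.9]
eef_rot: [-3.14, -0.002, 0.773]
wrist_force: [0.3, 0.7, -1.3]
finger_gap: 24.6
finger_force: 45.0
```

Request:
move_arm --dp '[[0.8,0.8,0],[0,0,0]]' --rotation '[[0,0,0],[0,0,0]]' --hand '[0,0]'

```text
clock: 10.5
eef_pos: [567.3, -107.5, 79.9]
eef_rot: [-3.14, -0.002, 0.774]
wrist_force: [0.7, -0.5, -3.2]
finger_gap: 24.7
finger_force: 45.0
```

Request:
move_arm --dp '[[0.7,0.7,0],[0,0,0]]' --rotation '[[0,0,0],[0,0,0]]' --hand '[0,0]'

```text
clock: 10.75
eef_pos: [567.9, -106.9, 79.9]
eef_rot: [-3.14, -0.001, 0.773]
wrist_force: [0.3, -0.9, -3.4]
finger_gap: 24.4
finger_force: 45.0
```

Request:
move_arm --dp '[[0.7,0.7,0],[0,0,0]]' --rotation '[[0,0,0],[0,0,0]]' --hand '[0,0]'

```text
clock: 11.0
eef_pos: [568.1, -106.8, 79.8]
eef_rot: [-3.14, -0.0, 0.773]
wrist_force: [-5.1, -4.8, -1.5]
finger_gap: 24.6
finger_force: 45.0
```

Request:
move_arm --dp '[[0.7,0.7,0],[0,0,0]]' --rotation '[[0,0,0],[0,0,0]]' --hand '[0,0]'

```text
clock: 11.25
eef_pos: [568.2, -106.5, 79.7]
eef_rot: [-3.139, 0.001, 0.773]
wrist_force: [-10.1, -7.9, -0.8]
finger_gap: 24.9
finger_force: 45.0
```

```bash
cat >> h.py <<'E'
PIV=np.array([680,2.5]); RAD=156.3
def T(d): a=np.radians(d); return PIV-RAD*np.array([np.cos(a),np.sin(a)])
E
python3 - <<'E'
from h import *
go([*T(44.3),79.9],.773)
for d in np.arange(44.3,-36,-3): print(round(d,1),(T(d-3)-T(d)).round(1),T(d).round(1))
E
```

```text
dp [-0.1 -0.1  0.2] rot [-0.0007 -0.0027 -0.0004] at [ 568.2 -106.5   79.7] [-3.1392e+00  1.4000e-03  7.7340e-01] j [-0.25  0.49  1.56 -0.    1.09  0.55] F [-10.1  -7.9  -0.8] M [-1.37  1.49  0.2 ] t 11.25
44.3 [-5.6  6. ] [ 568.1 -106.7]
41.3 [-5.2  6.3] [ 562.6 -100.7]
38.3 [-4.9  6.6] [557.3 -94.4]
35.3 [-4.6  6.8] [552.4 -87.8]
32.3 [-4.2  7. ] [547.9 -81. ]
29.3 [-3.8  7.2] [543.7 -74. ]
26.3 [-3.4  7.4] [539.9 -66.8]
23.3 [-3.   7.6] [536.4 -59.3]
20.3 [-2.6  7.7] [533.4 -51.7]
17.3 [-2.2  7.9] [530.8 -44. ]
14.3 [-1.8  8. ] [528.5 -36.1]
11.3 [-1.4  8.1] [526.7 -28.1]
8.3 [-1.   8.1] [525.3 -20.1]
5.3 [-0.5  8.2] [524.4 -11.9]
2.3 [-0.1  8.2] [523.8  -3.8]
-0.7 [0.3 8.2] [523.7   4.4]
-3.7 [0.7 8.1] [524.   12.6]
-6.7 [1.2 8.1] [524.8  20.7]
-9.7 [1.6 8. ] [525.9  28.8]
-12.7 [2.  7.9] [527.5  36.9]
-15.7 [2.4 7.8] [529.5  44.8]
-18.7 [2.8 7.7] [532.   52.6]
-21.7 [3.2 7.5] [534.8  60.3]
-24.7 [3.6 7.3] [538.   67.8]
-27.7 [4.  7.1] [541.6  75.2]
-30.7 [4.4 6.9] [545.6  82.3]
-33.7 [4.7 6.7] [550.   89.2]
```

Request:
move_arm --dp '[[-0.8,-0.8,0],[-5.6,6.0,0],[-5.2,6.3,0],[-4.9,6.6,0],[0,0,0]]' --rotation '[[0,0,0],[0,0,-0.0524],[0,0,-0.0524],[0,0,-0.0524],[0,0,0]]' --hand '[0,0,0,0,0]'

```text
clock: 11.88
eef_pos: [551.9, -87.6, 79.8]
eef_rot: [-3.14, 0.0, 0.616]
wrist_force: [-5.6, -4.8, -1.1]
finger_gap: 24.6
finger_force: 45.0
```

```bash
python3 -c "
from h import *
go([*T(35.3),79.9],np.radians(35.3))"
```

```text
dp [ 0.5 -0.2  0.1] rot [-0.0014 -0.0014  0.0005] at [551.9 -87.6  79.8] [-3.1397e+00  4.0000e-04  6.1560e-01] j [-0.22  0.45  1.62  0.    1.07  0.73] F [-5.6 -4.8 -1.1] M [-0.82  1.02  0.06] t 11.875
```

Request:
move_arm --dp '[[-5.0,6.5,0],[-4.2,7.0,0],[0,0,0]]' --rotation '[[0,0,-0.0524],[0,0,-0.0524],[0,0,0]]' --hand '[0,0,0]'

```text
clock: 12.25
eef_pos: [542.9, -73.9, 79.8]
eef_rot: [-3.14, -0.0, 0.511]
wrist_force: [-4.7, -2.7, -1.5]
finger_gap: 24.8
finger_force: 45.0
```

Request:
move_arm --dp '[[-3.8,7.2,0],[-3.4,7.4,0],[0,0,0]]' --rotation '[[0,0,-0.0524],[0,0,-0.0524],[0,0,0]]' --hand '[0,0,0]'

```text
clock: 12.62
eef_pos: [535.5, -59.2, 79.8]
eef_rot: [-3.14, 0.0, 0.406]
wrist_force: [-5.5, -3.2, -0.3]
finger_gap: 24.4
finger_force: 45.0
```

```bash
python3 -c "
from h import *
go([*T(23.3),79.9],np.radians(23.3))"
```

```text
dp [ 0.9 -0.1  0.1] rot [-0.0016 -0.0011  0.0005] at [535.5 -59.2  79.8] [-3.1397e+00  4.0000e-04  4.0610e-01] j [-0.18  0.41  1.68  0.    1.05  0.99] F [-5.5 -3.2 -0.3] M [-0.55  0.99  0.04] t 12.625
```

Request:
move_arm --dp '[[-3.3,7.5,0],[-2.8,7.7,0],[0,0,0]]' --rotation '[[0,0,-0.0524],[0,0,-0.0524],[0,0,0]]' --hand '[0,0,0]'

```text
clock: 13.0
eef_pos: [529.6, -44.0, 79.8]
eef_rot: [-3.14, 0.0, 0.301]
wrist_force: [-5.2, -3.3, -1.1]
finger_gap: 24.7
finger_force: 45.0
```

Request:
move_arm --dp '[[-2.3,7.9,0],[-1.9,8,0],[0,0,0]]' --rotation '[[0,0,-0.0524],[0,0,-0.0524],[0,0,0]]' --hand '[0,0,0]'

```text
clock: 13.38
eef_pos: [525.4, -28.3, 79.8]
eef_rot: [-3.141, 0.0, 0.197]
wrist_force: [-6.1, -5.9, -1.0]
finger_gap: 24.4
finger_force: 45.0
```

```bash
python3 -c "
from h import *
go([*T(11.3),79.9],np.radians(11.3))"
```

```text
dp [1.4 0.2 0.1] rot [-0.0008 -0.0006  0.0005] at [525.4 -28.3  79.8] [-3.1407e+00  4.0000e-04  1.9670e-01] j [-0.12  0.39  1.72  0.    1.04  1.25] F [-6.1 -5.9 -1. ] M [-1.08  1.   -0.05] t 13.375
```

Request:
move_arm --dp '[[-1.5,8.1,0],[-1.1,8.1,0],[0,0,0]]' --rotation '[[0,0,-0.0524],[0,0,-0.0524],[0,0,0]]' --hand '[0,0,0]'

```text
clock: 13.75
eef_pos: [522.7, -12.3, 79.7]
eef_rot: [-3.141, 0.001, 0.092]
wrist_force: [-5.3, -7.1, -1.9]
finger_gap: 24.4
finger_force: 45.0
```

Request:
move_arm --dp '[[-0.6,8.2,0],[-0.2,8.2,0],[0,0,0]]' --rotation '[[0,0,-0.0524],[0,0,-0.0524],[0,0,0]]' --hand '[0,0,0]'

```text
clock: 14.12
eef_pos: [521.8, 4.2, 79.7]
eef_rot: [-3.141, 0.001, -0.013]
wrist_force: [-6.2, -7.1, -1.4]
finger_gap: 24.5
finger_force: 45.0
```

```bash
python3 -c "
from h import *
go([*T(-.7),79.9],np.radians(-.7))"
```

```text
dp [1.9 0.2 0.2] rot [-0.0003 -0.0008  0.0007] at [521.8   4.2  79.7] [-3.1413e+00  8.0000e-04 -1.2900e-02] j [-0.06  0.38  1.73  0.    1.03  1.52] F [-6.2 -7.1 -1.4] M [-1.09  1.2  -0.03] t 14.125
```

Request:
move_arm --dp '[[0.2,8.2,0],[0.6,8.1,0],[0,0,0]]' --rotation '[[0,0,-0.0524],[0,0,-0.0524],[0,0,0]]' --hand '[0,0,0]'

```text
clock: 14.5
eef_pos: [522.6, 20.7, 79.6]
eef_rot: [-3.141, 0.001, -0.118]
wrist_force: [-6.6, -4.3, -0.4]
finger_gap: 24.7
finger_force: 45.0
```

Request:
move_arm --dp '[[1.1,8.1,0],[0,0,0]]' --rotation '[[0,0,-0.0524],[0,0,0]]' --hand '[0,0]'

```text
clock: 14.75
eef_pos: [523.7, 28.9, 79.6]
eef_rot: [-3.141, 0.001, -0.17]
wrist_force: [-8.4, -4.0, -0.8]
finger_gap: 24.6
finger_force: 45.0
```

Request:
move_arm --dp '[[1.5,8.0,0],[0,0,0]]' --rotation '[[0,0,-0.0524],[0,0,0]]' --hand '[0,0]'

```text
clock: 15.0
eef_pos: [525.2, 37.1, 79.6]
eef_rot: [-3.141, 0.001, -0.222]
wrist_force: [-6.8, -1.8, -0.2]
finger_gap: 24.5
finger_force: 45.0
```

```bash
python3 -c "
from h import *
go([*T(-12.7),79.9],np.radians(-12.7))"
```

```text
dp [ 2.3 -0.2  0.3] rot [-0.0008 -0.0008  0.0007] at [525.2  37.1  79.6] [-3.141e+00  9.000e-04 -2.224e-01] j [0.   0.39 1.72 0.   1.04 1.79] F [-6.8 -1.8 -0.2] M [-0.26  1.22  0.03] t 15.0
```

Request:
move_arm --dp '[[1.2,5.3,0],[0,0,0]]' --rotation '[[0,0,-0.035],[0,0,0]]' --hand '[0,0]'

```text
clock: 15.25
eef_pos: [526.4, 42.4, 79.6]
eef_rot: [-3.141, 0.001, -0.257]
wrist_force: [-6.8, -0.2, -0.9]
finger_gap: 24.4
finger_force: 45.0
```

Request:
move_arm --dp '[[1.4,5.3,0],[0,0,0]]' --rotation '[[0,0,-0.035],[0,0,0]]' --hand '[0,0]'

```text
clock: 15.5
eef_pos: [527.8, 47.8, 79.6]
eef_rot: [-3.141, 0.001, -0.292]
wrist_force: [-7.6, 1.6, -1.6]
finger_gap: 24.6
finger_force: 45.0
```

Request:
move_arm --dp '[[1.6,5.2,0],[0,0,0]]' --rotation '[[0,0,-0.035],[0,0,0]]' --hand '[0,0]'

```text
clock: 15.75
eef_pos: [529.5, 53.1, 79.7]
eef_rot: [-3.141, 0.001, -0.327]
wrist_force: [-7.0, 1.9, -0.9]
finger_gap: 24.8
finger_force: 45.0
```

Request:
move_arm --dp '[[1.4,3.9,0],[0,0,0]]' --rotation '[[0,0,-0.026],[0,0,0]]' --hand '[0,0]'

```text
clock: 16.0
eef_pos: [530.8, 57.1, 79.6]
eef_rot: [-3.141, 0.001, -0.353]
wrist_force: [-7.0, 2.6, -0.6]
finger_gap: 24.5
finger_force: 45.0
```

Request:
move_arm --dp '[[1.5,3.8,0],[0,0,0]]' --rotation '[[0,0,-0.026],[0,0,0]]' --hand '[0,0]'

```text
clock: 16.25
eef_pos: [532.3, 61.0, 79.6]
eef_rot: [-3.141, 0.001, -0.379]
wrist_force: [-8.2, 2.2, -1.1]
finger_gap: 24.7
finger_force: 45.0
```

```bash
python3 -c "
from h import *
go([*T(-21.7),79.9],np.radians(-21.7))"
```

```text
dp [ 2.5 -0.7  0.3] rot [-0.0013 -0.0006  0.0003] at [532.3  61.   79.6] [-3.1406e+00  1.0000e-03 -3.7900e-01] j [0.05 0.41 1.69 0.   1.04 1.99] F [-8.2  2.2 -1.1] M [0.57 1.07 0.17] t 16.25
```

Request:
move_arm --dp '[[1.1,4.0,0],[0,0,0]]' --rotation '[[0,0,-0.026],[0,0,0]]' --hand '[0,0]'

```text
clock: 16.5
eef_pos: [534.1, 64.9, 79.8]
eef_rot: [-3.14, -0.001, -0.404]
wrist_force: [-3.7, 3.6, -2.6]
finger_gap: 24.5
finger_force: 45.1
```

Request:
move_arm --dp '[[1.4,3.9,0],[0,0,0]]' --rotation '[[0,0,-0.026],[0,0,0]]' --hand '[0,0]'

```text
clock: 16.75
eef_pos: [535.4, 68.4, 79.7]
eef_rot: [-3.141, -0.001, -0.432]
wrist_force: [-5.0, 1.9, -2.5]
finger_gap: 24.7
finger_force: 45.0
```

```bash
python3 -c "
from h import *
go([*T(-24.7),79.9],np.radians(-24.7))"
```

```text
dp [ 2.6 -0.6  0.2] rot [-0.0006  0.0009  0.0007] at [535.4  68.4  79.7] [-3.1407e+00 -5.0000e-04 -4.3180e-01] j [0.06 0.42 1.68 0.   1.05 2.06] F [-5.   1.9 -2.5] M [0.42 0.86 0.1 ] t 16.75
```

Request:
move_arm --dp '[[1.1,2.4,0],[0,0,0]]' --rotation '[[0,0,-0.0175],[0,0,0]]' --hand '[0,0]'

```text
clock: 17.0
eef_pos: [536.3, 70.7, 79.7]
eef_rot: [-3.141, -0.0, -0.449]
wrist_force: [-6.4, 1.4, -1.6]
finger_gap: 24.5
finger_force: 45.0
```

```bash
python3 -c "
from h import *
go([*T(-25.7),79.9],np.radians(-25.7))"
```

```text
dp [ 2.9 -0.4  0.2] rot [-0.0005  0.0002  0.0009] at [536.3  70.7  79.7] [-3.141  -0.     -0.4494] j [0.06 0.42 1.68 0.   1.05 2.08] F [-6.4  1.4 -1.6] M [ 0.32  1.15 -0.1 ] t 17.0
```

Request:
move_arm --dp '[[1.0,2.5,0],[0,0,0]]' --rotation '[[0,0,-0.0175],[0,0,0]]' --hand '[0,0]'

```text
clock: 17.25
eef_pos: [537.1, 72.7, 79.6]
eef_rot: [3.141, 0.0, -0.467]
wrist_force: [-7.3, -1.4, -0.7]
finger_gap: 24.5
finger_force: 45.0
```

Run:
```python
from h import *
go([*T(-26.7),79.9],np.radians(-26.7))
c,s=grab("top"); im=c["image"][:,:,::-1]
u,v=map(int,proj(c,[650,30,90])); print(u,v)
cv2.imwrite("pics/t3c.png",cv2.resize(im[v-60:v+60,u-75:u+75],None,fx=5,fy=5,interpolation=cv2.INTER_CUBIC)); print(u-75,v-60)
```

```text
dp [ 3.3 -0.   0.3] rot [ 0.0002 -0.0003  0.0011] at [537.1  72.7  79.6] [ 3.1413e+00  2.0000e-04 -4.6710e-01] j [ 0.07  0.42  1.67 -0.    1.05  2.11] F [-7.3 -1.4 -0.7] M [-0.31  1.35 -0.27] t 17.25
310 197
235 137
```

Run:
```python
import numpy as np
P=np.array([[568.1,-106.8,44.3],[551.9,-87.6,35.3],[542.9,-73.9,29.3],[535.5,-59.2,23.3],[529.6,-44,17.3],[525.4,-28.3,11.3],[522.7,-12.3,5.3],[521.8,4.2,-.7],[522.6,20.7,-6.7],[525.2,37.1,-12.7],[529.5,53.1,-18.7],[532.3,61,-21.7],[535.4,68.4,-24.7],[537.1,72.7,-26.7]])
x,y=P[:,0],P[:,1]
for k in (slice(None),slice(0,11)):
  s=np.linalg.lstsq(np.c_[2*x,2*y,np.ones(len(x))][k],(x*x+y*y)[k],rcond=None)[0]
  r=np.sqrt(s[2]+s[0]**2+s[1]**2);print(s[:2],r)
for a in((680,2.5),(s[0],s[1])): print(np.hypot(a[0]-x,a[1]-y).round(1), (np.degrees(np.arctan2(a[1]-y,a[0]-x))-P[:,2]).round(1))
```

```text
[679.28105922   4.77220393] 157.43303048225454
[679.29812504   4.78818984] 157.45504991359462
[156.4 156.6 157.  157.1 157.4 157.6 158.  158.2 158.4 158.6 158.8 158.9
 158.9 159.2] [ 0.  -0.2 -0.2 -0.2 -0.1 -0.   0.1  0.1  0.1  0.1  0.1  0.1  0.2  0.5]
[157.5 157.4 157.5 157.4 157.4 157.4 157.5 157.5 157.5 157.4 157.4 157.4
 157.3 157.6] [0.8 0.6 0.7 0.7 0.8 0.8 0.9 0.9 0.9 0.9 0.8 0.8 0.9 1.2]
```

View pics/t3c.png

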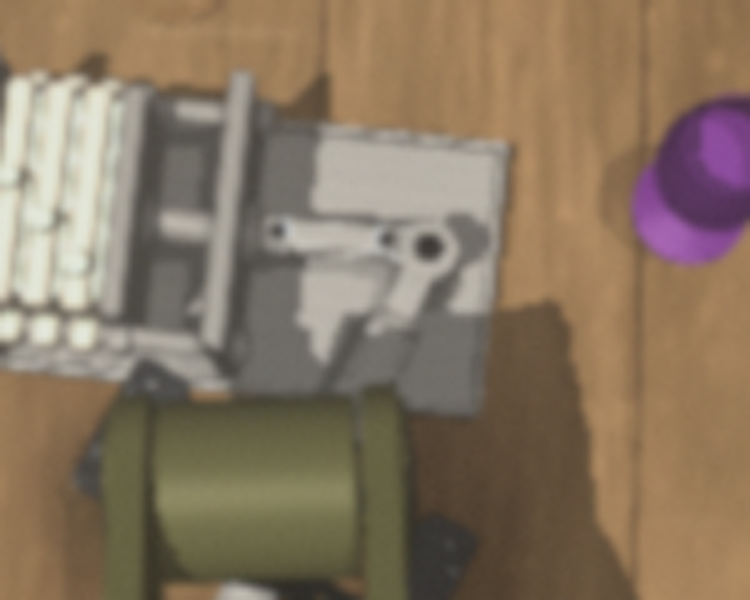

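Request:
move_arm --dp '[[-1.2,-2.5,0],[0,0,0]]' --rotation '[[0,0,0.0175],[0,0,0]]' --hand '[0,0]'

```text
clock: 17.55
eef_pos: [536.2, 70.5, 79.7]
eef_rot: [-3.141, -0.0, -0.449]
wrist_force: [-5.6, 1.8, -2.0]
finger_gap: 24.5
finger_force: 45.0
```

Request:
move_arm --dp '[[-2.1,0,0],[0,0,0]]' --rotation '[[0,0,0.01],[0,0,0]]' --hand '[0,0]'

```text
clock: 17.8
eef_pos: [534.8, 70.5, 80.1]
eef_rot: [-3.14, -0.002, -0.439]
wrist_force: [0.3, 1.3, -2.3]
finger_gap: 24.7
finger_force: 45.0
```

Run:
```python
from h import *
go([530,70,79.9],np.radians(-25.5))
```

```text
dp [-4.8 -0.5 -0.2] rot [-0.0004  0.0029 -0.0064] at [534.8  70.5  80.1] [-3.140e+00 -2.400e-03 -4.387e-01] j [0.06 0.41 1.68 0.   1.04 2.07] F [ 0.3  1.3 -2.3] M [0.08 0.05 0.02] t 17.8
```

Request:
move_arm --dp '[[-1.8,0.8,0],[-2.7,1.3,0],[-3.6,1.7,0],[-3.6,1.7,0],[0,0,0]]' --rotation '[[0,0,0],[0,0,0],[0,0,0],[0,0,0],[0,0,0]]' --hand '[0,0,0,0,0]'

```text
clock: 18.42
eef_pos: [522.6, 76.3, 80.0]
eef_rot: [-3.14, -0.002, -0.438]
wrist_force: [0.4, 0.1, -2.5]
finger_gap: 24.8
finger_force: 45.0
```

Run:
```python
from h import *
go([530,70,79.9],np.radians(-25.1))
```

```text
dp [ 7.4 -6.3 -0.1] rot [-0.0006  0.002   0.0003] at [522.6  76.3  80. ] [-3.1402e+00 -1.5000e-03 -4.3840e-01] j [0.08 0.39 1.71 0.   1.04 2.08] F [ 0.4  0.1 -2.5] M [ 0.1  -0.03 -0.  ] t 18.425
```

Force-free; keep drawing.

Request:
move_arm --dp '[[-3.6,1.7,0],[-3.6,1.7,0],[-3.6,1.7,0],[-3.6,1.7,0],[0,0,0]]' --rotation '[[0,0,0],[0,0,0],[0,0,0],[0,0,0],[0,0,0]]' --hand '[0,0,0,0,0]'

```text
clock: 19.05
eef_pos: [508.2, 83.1, 80.0]
eef_rot: [-3.14, -0.001, -0.438]
wrist_force: [-0.5, -0.9, -2.6]
finger_gap: 24.6
finger_force: 45.0
```

Request:
move_arm --dp '[[-3.6,1.7,0],[-3.6,1.7,0],[-3.6,1.7,0],[-3.6,1.7,0],[0,0,0]]' --rotation '[[0,0,0],[0,0,0],[0,0,0],[0,0,0],[0,0,0]]' --hand '[0,0,0,0,0]'

```text
clock: 19.68
eef_pos: [493.9, 89.8, 80.0]
eef_rot: [-3.14, -0.002, -0.438]
wrist_force: [-0.3, 0.0, -3.3]
finger_gap: 24.8
finger_force: 45.0
```

Request:
move_arm --dp '[[-3.6,1.7,0],[-3.6,1.7,0],[-3.6,1.7,0],[-5.4,2.5,0],[-9,4.2,0],[-9,4.2,0],[0,0,0]]' --rotation '[[0,0,0],[0,0,0],[0,0,0],[0,0,0],[0,0,0],[0,0,0],[0,0,0]]' --hand '[0,0,0,0,0,0,0]'

```text
clock: 20.55
eef_pos: [459.3, 106.1, 80.0]
eef_rot: [-3.14, -0.002, -0.438]
wrist_force: [-1.1, -0.6, -2.4]
finger_gap: 24.4
finger_force: 45.0
```

Request:
move_arm --dp '[[-15,0,0],[-14,-10,0],[0,-25,0],[0,-35,0],[0,-35,-5],[0,-20,-15],[0,0,-25],[0,0,-18],[0,0,-10],[0,0,0]]' --rotation '[[0,0,0],[0,0,0],[0,0,0],[0,0,0],[0,0,0],[0,0,0],[0,0,0],[0,0,0],[0,0,0],[0,0,0]]' --hand '[0,0,0,0,0,0,0,0,0,0]'

```text
clock: 21.8
eef_pos: [430.8, -19.3, 6.7]
eef_rot: [-3.141, -0.001, -0.439]
wrist_force: [0.1, 0.8, -3.2]
finger_gap: 25.0
finger_force: 45.0
```

Request:
move_arm --dp '[[0,0,-2],[0,0,-1.5],[0,0,0]]' --rotation '[[0,0,0],[0,0,0],[0,0,0]]' --hand '[0,0,0]'

```text
clock: 22.18
eef_pos: [431.0, -19.3, 3.6]
eef_rot: [-3.14, -0.002, -0.439]
wrist_force: [0.7, -0.3, -2.2]
finger_gap: 25.1
finger_force: 45.0
```

Request:
move_arm --dp '[[0,0,-0.8],[0,0,-0.4],[0,0,0]]' --rotation '[[0,0,0],[0,0,0],[0,0,0]]' --hand '[0,0,0]'

```text
clock: 22.55
eef_pos: [430.9, -19.3, 2.4]
eef_rot: [-3.14, -0.002, -0.439]
wrist_force: [-1.2, 1.0, 1.7]
finger_gap: 24.6
finger_force: 45.0
```

Request:
move_arm --dp '[[0,0,0],[0,0,0],[0,0,0],[0,0,0],[0,0,0],[0,0,0]]' --rotation '[[0,0,0],[0,0,0],[0,0,0],[0,0,0],[0,0,0],[0,0,0]]' --hand '[0.4,0.6,0.6,0.6,0.6,0.6]'

```text
clock: 23.3
eef_pos: [430.9, -19.3, 2.2]
eef_rot: [-3.14, -0.002, -0.439]
wrist_force: [0.1, -0.7, -0.4]
finger_gap: 56.0
finger_force: 0.0
```

Request:
move_arm --dp '[[0,0,15],[0,0,40],[0,0,50],[0,0,50],[-20,-50,40],[-20,-60,0],[-20,-60,0],[0,-60,0],[0,0,0]]' --rotation '[[0,0,0],[0,0,0],[0,0,0],[0,0,0],[0,0,0],[0,0,0],[0,0,0],[0,0,0],[0,0,0]]' --hand '[0.6,0.6,0.6,0.6,0.6,0.6,0.6,0.6,0.6]'

```text
clock: 24.42
eef_pos: [371.9, -247.2, 195.3]
eef_rot: [-3.141, -0.002, -0.443]
wrist_force: [0.4, 0.7, 0.9]
finger_gap: 56.4
finger_force: 0.0
```

Run:
```python
from h import *
import pickle
c0=pickle.load(open("top0.pkl","rb")); c,s=grab("top","pics/top9.png")
print(s["eef_pos"],s["finger_gap"])
im=c["image"]; hsv=cv2.cvtColor(im,cv2.COLOR_RGB2HSV)
m=((hsv[...,1]<60)&(hsv[...,2]>90)).astype(np.uint8)
def rect(seed,h):
    u,v=map(int,proj(c,seed)); n,l,st,ce=cv2.connectedComponentsWithStats(m); i=l[v,u]
    k=max(cv2.findContours((l==i).astype(np.uint8),0,2)[0],key=cv2.contourArea)
    W=np.array([ray(c,*p[0],h)[:2] for p in k]).astype(np.float32); print(i,cv2.minAreaRect(W))
rect([431,-19,25],25)
d=np.abs(im.astype(int)-c0["image"]).max(2)
for n,(u,v) in dict(empty=(190,282),wine=(460,178),bottle=(130,300),bottle2=(140,260)).items(): print(n,(d[v-25:v+25,u-25:u+25]>45).sum())
# stub direction: bright against wood, beyond base edge
for a in range(-40,50,2):
    x=[ray_ for ray_ in (proj(c,[679.3-r*np.cos(np.radians(a)),4.8-r*np.sin(np.radians(a)),96]) for r in (78,84,90))]
    print(a,[int(hsv[int(round(v)),int(round(u)),1]) for u,v in x],end=' ')
```

```text
[ 371.87202935 -247.23220314  195.27843423] 56.43681521714063
55 ((432.9797058105469, -20.495426177978516), (27.45297622680664, 221.59762573242188), 64.84257507324219)
empty 0
wine 0
bottle 0
bottle2 0
-40 [22, 19, 21] -38 [20, 20, 20] -36 [20, 20, 20] -34 [22, 19, 15] -32 [21, 22, 29] -30 [21, 21, 29] -28 [22, 23, 37] -26 [23, 23, 31] -24 [22, 23, 25] -22 [21, 21, 27] -20 [23, 23, 41] -18 [23, 27, 94] -16 [26, 60, 106] -14 [25, 54, 109] -12 [21, 34, 110] -10 [22, 68, 110] -8 [23, 63, 111] -6 [20, 63, 112] -4 [18, 60, 110] -2 [19, 52, 110] 0 [21, 44, 111] 2 [22, 41, 110] 4 [21, 31, 112] 6 [21, 28, 104] 8 [22, 27, 105] 10 [21, 29, 101] 12 [23, 20, 98] 14 [21, 17, 99] 16 [22, 19, 60] 18 [21, 34, 99] 20 [20, 63, 110] 22 [28, 94, 112] 24 [73, 112, 111] 26 [107, 111, 112] 28 [110, 112, 112] 30 [111, 111, 112] 32 [112, 112, 112] 34 [112, 111, 112] 36 [111, 111, 109] 38 [110, 111, 113] 40 [111, 111, 111] 42 [111, 108, 112] 44 [110, 110, 109] 46 [110, 109, 109] 48 [111, 110, 112]
```

Run:
```python
from h import *
import pickle
c0=pickle.load(open("top0.pkl","rb")); c,s=grab("top")
A=c0["image"].astype(int);B=c["image"].astype(int)
for a in range(-44,60,4):
    o=[]
    for r in (60,75,90):
        u,v=proj(c,[679.3-r*np.cos(np.radians(a)),4.8-r*np.sin(np.radians(a)),94]);u=int(round(u));v=int(round(v))
        o.append((int(A[v,u].mean()),int(B[v,u].mean())))
    print(a,o)
# pins of the toggle: dark blobs near the pivot
u,v=map(int,proj(c,[680,20,105])); g=B.max(2)[v-20:v+20,u-35:u+20].astype(np.uint8)
g=cv2.resize(g,None,fx=5,fy=5,interpolation=cv2.INTER_CUBIC); m=(g<75).astype(np.uint8)
n,l,st,ce=cv2.connectedComponentsWithStats(m); print([(st[i][4],(ce[i]/5+[u-35,v-20]).round(1).tolist()) for i in range(1,n)])
```

```text
-44 [(176, 167), (178, 182), (177, 181)]
-40 [(177, 162), (178, 182), (175, 178)]
-36 [(177, 155), (178, 163), (168, 170)]
-32 [(177, 142), (176, 151), (137, 126)]
-28 [(177, 154), (177, 143), (142, 130)]
-24 [(177, 170), (176, 171), (122, 165)]
-20 [(177, 150), (177, 134), (113, 125)]
-16 [(178, 118), (177, 109), (111, 115)]
-12 [(178, 109), (173, 114), (116, 118)]
-8 [(178, 119), (173, 161), (104, 105)]
-4 [(177, 141), (169, 171), (107, 110)]
0 [(179, 179), (176, 179), (103, 107)]
4 [(177, 182), (175, 179), (105, 107)]
8 [(178, 181), (175, 179), (106, 109)]
12 [(178, 181), (180, 183), (108, 111)]
16 [(179, 182), (175, 179), (110, 111)]
20 [(174, 179), (157, 160), (116, 119)]
24 [(159, 171), (99, 106), (121, 124)]
28 [(126, 143), (107, 124), (122, 124)]
32 [(101, 122), (107, 128), (122, 127)]
36 [(107, 112), (118, 131), (125, 129)]
40 [(133, 124), (131, 134), (128, 132)]
44 [(172, 126), (175, 134), (139, 134)]
48 [(160, 134), (161, 134), (137, 128)]
52 [(121, 135), (112, 135), (105, 131)]
56 [(86, 135), (94, 133), (81, 128)]
[(np.int32(152), [320.8, 186.2])]
```

```bash
python3 -c "
from cell import manip
print(manip.sign_off())"
```

```text
the job is handed in; nothing more can be done
None
```

The filter is closed and the job handed in: the lever passed its dead point to the stop and stayed there with the bar off, the bar lies flat clear of the filter, the glasses and half bottle show no change in the top view, and the clock was about 24.5 s.

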